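Put the calibration bottles back in their own dishes

ROBOT

A 7-joint arm with a two-finger parallel gripper is mounted at the origin on the work surface. World frame = base frame: x ahead of the robot, y to its left, z up, the work surface at z = 0. Lengths are in mm, angles in rad, forces in N, time in s.
With the tool pointing down it reaches from about 400 to 900 mm from the base axis. Payload 5.5 kg.
Tool frame: the origin (TCP) lies on the centre line of the jaws, within the pads' length; the fingertips stand 19 mm ahead of it and the grasp point (between the pads) is the TCP (robot.finger_overhang is the distance from the TCP to the fingertips, in mm); z points along the fingers, y is the line along which they close (so a half turn about z gives the same grasp; the last joint's range is limited). The gripper opens to 92 mm and grips with 3 to 60 N. Pads are 19 mm wide; open, the fingers measure 130 mm over their backs; the gripper's body (75 mm by 190 mm) begins 47 mm behind the grasp point.
Start: joints at [0.263, 0.501, -0.427, 1.55, 0.221, 1.138, -0.21], TCP at [650, 0.037, 245.729] pointing down, gripper open.
Joint ranges: [-2.88, 2.88], [-0.31, 2.03], [-1.54, 1.56], [0.2, 2.42], [-1.41, 4.55], [0.19, 2.02], [-2.57, 2.57]. Speed limits (rad/s): [2.57, 2.57, 3.14, 3.14, 3.14, 3.14, 3.14].

INTERFACE

Orientations are given as a unit quaternion [w, x, y, z].
In Python, from cell import robot gives the robot as it stands. The module is installed in compiled form; this text tells all that it offers.
- The arm moves only by the tool move_arm, never from a script. Its argument "targets" is a list that holds one entry, the list of rows, each a list of 7 numbers: the finger opening in mm, from 0 to 91.8, then the shift along the world's x, y, z in mm, then the turn, a rotation vector about the world's x, y, z in degrees. A call has 1 to 8 rows; each row shifts and turns the commanded pose from where the row before left it; what a row does not reach is not made up. A row lasts 1/12 s, in which the tool goes at most 41.7 mm and 7.16 degrees, less where a joint would pass 70% of its speed; a pose out of reach is approached as far as the arm can. A call with a gripper value outside its range is refused whole. The fingers move at their own pace and stop on an object; "grip_force" is the grip in N (left out, the last holds). Time passes only in rows, so rows that do not move let the fingers close. It gives the time, the measured TCP pose, the force, the opening and the grip force at its end, in the units of the state.
- robot.read_state(): the state, without advancing time (a new reading comes with each control period).
- robot.camera(name): name is "scene" or "side" or "wrist"; returns the picture (400x640x3 uint8, red, green, blue); there is no depth.
- robot.get_calibration(name): a dict with "K" (3x3 intrinsics, pixels), "world_to_cam" (4x4, takes a point from world to camera coordinates). Camera axes: x right, y up, looking along -z (the intrinsics and any distortion apply to the point x, -y, -z); pixel columns grow to the right and rows downward; lengths in mm; the calibration is good to about 2 mm. A picture is of the moment at which its call begins: read the wrist's pose just before it. get_calibration takes no time and is no camera call; for the wrist camera it gives the pose at the moment of the call.
- robot.sign_off(): hands the job in; it is judged then, once.
Trained networks look in the newest picture that a camera, given by its name, has taken for a name from the list of things; names that differ only in an ending like _2 or _b are one class to them, and where a whole thing is asked for, a point or a joint stands for the part that bears it (a point fixed in the world has none). Each returns a list of dicts, best first, with "score" (0 to 1); they miss things now and then, are a little off and sometimes report something else, mostly with a low value. They report only what shows in the picture. A call takes as long as a camera call. They do not tell look-alikes from the thing itself.
- robot.recognise(camera, thing): "point" ([column, row] in pixels, amid what is visible of it).
- robot.spot_point(camera, thing): "point" ([column, row] in pixels: a listed point, or the origin of a listed thing).
The state is a dict: "clock": time; "joint_positions": joint angles; "dq": joint speeds; "joint_efforts": joint torques, N m; "position": TCP position; "orientation": TCP orientation; "ft_force": force on the tool from outside, world axes, zero at the start; "ft_torque": the same for the moment, N m; "finger_gap": opening from 0.0 (shut) to 1.0 (fully open); "gripper_force": force on a finger pad.
Only numpy, scipy, OpenCV 4.12 (cv2) and the standard library are available. Lean on these libraries where they do the work, as an engineer would, in place of code of your own. Each camera call takes 0.05 s, during which the arm holds its last target. There are 200 camera calls.

TASK

The four calibration solution bottles have been put back in each other's spill dishes: rearrange them so that each bottle stands upright in the dish of its cap's colour, using the empty black dish as the waiting place and leaving it empty again. Lift the bottles clear of one another and set them down gently, as they are glass; never stand a bottle on the bench or tip one over, and leave the small glass beaker where it is.

Things in the scene. Friction and masses are not known exactly. Their poses are not given: they have to be found in the camera images.
- blue_bottle: Closed amber bottle, loose, with a blue cap and blue label band. 0.25 kg, 118 mm tall: body 60 mm across up to z 70 mm, shoulder tapering to a 32 mm neck at z 84, solid round cap 38 mm across from z 92 to 118, to be gripped from above. Origin: centre of its underside, z up. Starts upright in a dish of another colour (not its own, not the black one).
- red_bottle: Closed amber bottle, loose, with a red cap and red label band. 0.25 kg, 118 mm tall: body 60 mm across up to z 70 mm, shoulder tapering to a 32 mm neck at z 84, solid round cap 38 mm across from z 92 to 118, to be gripped from above. Origin: centre of its underside, z up. Starts upright in a dish of another colour (not its own, not the black one).
- yellow_bottle: Closed amber bottle, loose, with a yellow cap and yellow label band. 0.25 kg, 118 mm tall: body 60 mm across up to z 70 mm, shoulder tapering to a 32 mm neck at z 84, solid round cap 38 mm across from z 92 to 118, to be gripped from above. Origin: centre of its underside, z up. Starts upright in a dish of another colour (not its own, not the black one).
- white_bottle: Closed amber bottle, loose, with a white cap and white label band. 0.25 kg, 118 mm tall: body 60 mm across up to z 70 mm, shoulder tapering to a 32 mm neck at z 84, solid round cap 38 mm across from z 92 to 118, to be gripped from above. Origin: centre of its underside, z up. Starts upright in a dish of another colour (not its own, not the black one).
- blue_dish: Round flat blue plastic spill dish, fixed to the bench: 96 mm across outside, 84 mm inside, inner floor 6 mm above the bench, rim 14 mm above the bench. Origin at the centre of its underside, on the bench, z up. Holds one bottle; another colour's bottle stands in it at the start.
- red_dish: Round flat red plastic spill dish, fixed to the bench: 96 mm across outside, 84 mm inside, inner floor 6 mm above the bench, rim 14 mm above the bench. Origin at the centre of its underside, on the bench, z up. Holds one bottle; another colour's bottle stands in it at the start.
- yellow_dish: Round flat yellow plastic spill dish, fixed to the bench: 96 mm across outside, 84 mm inside, inner floor 6 mm above the bench, rim 14 mm above the bench. Origin at the centre of its underside, on the bench, z up. Holds one bottle; another colour's bottle stands in it at the start.
- white_dish: Round flat white plastic spill dish, fixed to the bench: 96 mm across outside, 84 mm inside, inner floor 6 mm above the bench, rim 14 mm above the bench. Origin at the centre of its underside, on the bench, z up. Holds one bottle; another colour's bottle stands in it at the start.
- black_dish: Round flat black plastic spill dish, fixed to the bench: 96 mm across outside, 84 mm inside, inner floor 6 mm above the bench, rim 14 mm above the bench. Origin at the centre of its underside, on the bench, z up. Empty at the start: the waiting place, holds one bottle.
- beaker: Small empty glass beaker, loose, 44 mm across and 60 mm tall, standing on the bench among the dishes. Origin at the centre of its underside, z up. The other bystanders among the dishes (mouthpieces, a marker, a screwdriver) lie flat, under 40 mm high; tall equipment stands only away from the dishes.
There are look-alikes about, which are no part of the job. What is shaped like the white_bottle but turquoise is not meant. Of the things that look like the yellow_dish, the smaller one is meant.

How it is judged:
By the outcome, as a careful person would: the job done as asked, in the order asked, and still so for the second after the job is handed in, with the robot touching nothing.
It also fails if it takes over 138 s, if anything falls off the work surface, if the arm or the gripper's body presses on something with over 40 N, if the wrist force passes 120 N, or if a joint passes its speed limit or range.

## Working session

There is one attempt and no reset: what is moved stays moved. The work goes in short steps, Python scripts to look and compute and a tool call to move; the robot and the scene stay as the last step left them, time stands still between calls to the robot, and variables do not carry over. Pictures are saved under pics/ and viewed, at most 14 in all, crops included, and the job is handed in when it is done.

Besides the shell and the picture viewer there is one more tool, called after "Call:" by a JSON object that holds its "name" and its "arguments", one argument or row to a line. move_arm: Moves the arm, as the interface text tells. Its arguments: {"type":"object","properties":{"targets":{"type":"array"},"grip_force":{"type":"number"}},"required":["targets"]}

```bash
mkdir -p pics; cat > h.py <<'E'
import numpy as np,cv2
from cell import robot
B=['blue_bottle','red_bottle','yellow_bottle','white_bottle'];D=['blue_dish','red_dish','yellow_dish','white_dish','black_dish']
def ray(cal,p):
    K=np.array(cal['K']);T=np.array(cal['world_to_cam']);d=np.linalg.inv(K)@[p[0],p[1],1];d=np.array([d[0],-d[1],-d[2]])
    R=T[:3,:3];return -R.T@T[:3,3],R.T@d
def atz(cal,p,z):
    o,d=ray(cal,p);return (o+d*(z-o[2])/d[2])
def tri(rs):
    A=0;b=0
    for o,d in rs:
        d=d/np.linalg.norm(d);P=np.eye(3)-np.outer(d,d);A=A+P;b=b+P@o
    return np.linalg.solve(A,b)
def proj(cal,X):
    c=np.array(cal['world_to_cam'])@np.r_[X,1];q=np.array(cal['K'])@[c[0],-c[1],-c[2]];return q[:2]/q[2]
def snap(n,f):
    im=robot.camera(n);cv2.imwrite('pics/'+f,im[:,:,::-1]);return im
E
python3 - <<'E'
from h import *
print(robot.get_calibration('scene'))
for c in ['scene','side','wrist']:
    snap(c,c+'0.png');cal=robot.get_calibration(c)
    for t in B+D+['beaker']:
        print(c,t,[(np.round(r['point']).tolist(),round(r['score'],2),atz(cal,r['point'],6 if 'bottle' in t else 0).round()[:2].tolist()) for r in robot.spot_point(c,t) if r['score']>.2])
E
```

```text
{'K': array([[483.21987293,   0.        , 316.764439  ],
       [  0.        , 483.21987293, 203.06545674],
       [  0.        ,   0.        ,   1.        ]]), 'world_to_cam': array([[ 2.34459770e-01,  9.72094395e-01, -7.81687884e-03,
        -9.99757450e+01],
       [-8.28335950e-01,  2.03982372e-01,  5.21776528e-01,
         4.26428804e+02],
       [ 5.08810544e-01, -1.15860603e-01,  8.53046394e-01,
        -1.38979576e+03],
       [ 0.00000000e+00,  0.00000000e+00,  0.00000000e+00,
         1.00000000e+00]])}
scene blue_bottle [([218.0, 197.0], 0.8, [441.0, -241.0])]
scene red_bottle [([407.0, 168.0], 0.63, [468.0, 214.0])]
scene yellow_bottle [([323.0, 174.0], 0.78, [436.0, 14.0])]
scene white_bottle [([275.0, 248.0], 0.68, [604.0, -137.0]), ([262.0, 320.0], 0.6, [758.0, -193.0])]
scene blue_dish [([276.0, 252.0], 0.63, [610.0, -136.0]), ([395.0, 226.0], 0.46, [613.0, 138.0])]
scene red_dish [([325.0, 178.0], 0.61, [445.0, 15.0])]
scene yellow_dish [([220.0, 200.0], 0.73, [448.0, -239.0]), ([178.0, 148.0], 0.7, [270.0, -321.0])]
scene white_dish [([405.0, 166.0], 0.76, [456.0, 2
[... 577 characters left out ...]
 0.64, [433.0, -245.0]), ([436.0, 191.0], 0.62, [271.0, -312.0])]
side white_dish [([284.0, 294.0], 0.71, [462.0, 220.0]), ([286.0, 291.0], 0.67, [462.0, 211.0]), ([301.0, 194.0], 0.38, [609.0, -128.0])]
side black_dish [([243.0, 251.0], 0.84, [611.0, 148.0])]
side beaker [([266.0, 208.0], 0.86, [657.0, -24.0])]
wrist blue_bottle []
wrist red_bottle []
wrist yellow_bottle [([121.0, 164.0], 0.85, [431.0, 3.0])]
wrist white_bottle [([418.0, 322.0], 0.85, [762.0, -190.0])]
wrist blue_dish []
wrist red_dish []
wrist yellow_dish []
wrist white_dish [([285.0, 26.0], 0.72, [609.0, 141.0])]
wrist black_dish [([282.0, 26.0], 0.76, [607.0, 141.0])]
wrist beaker [([332.0, 177.0], 0.68, [658.0, -12.0])]
```

View pics/scene0.png

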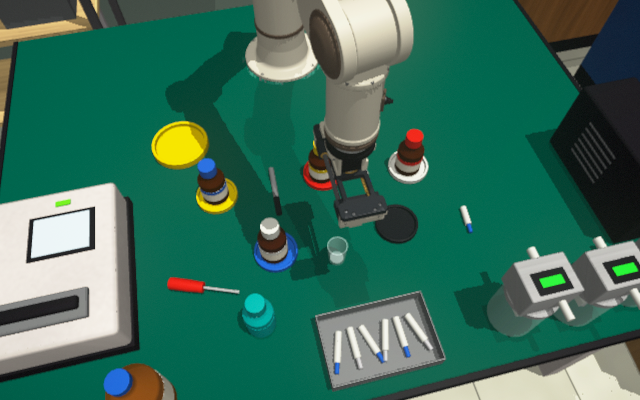

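View pics/side0.png

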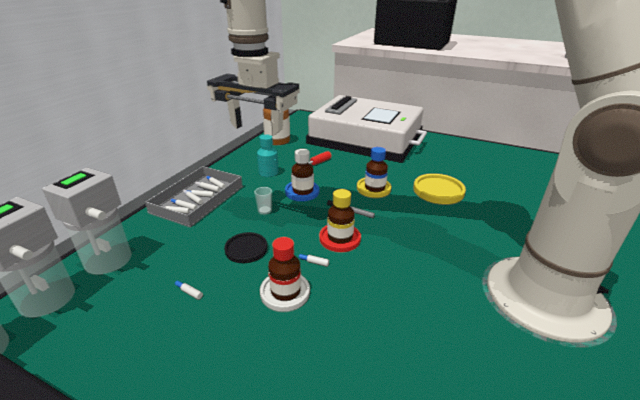

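View pics/wrist0.png

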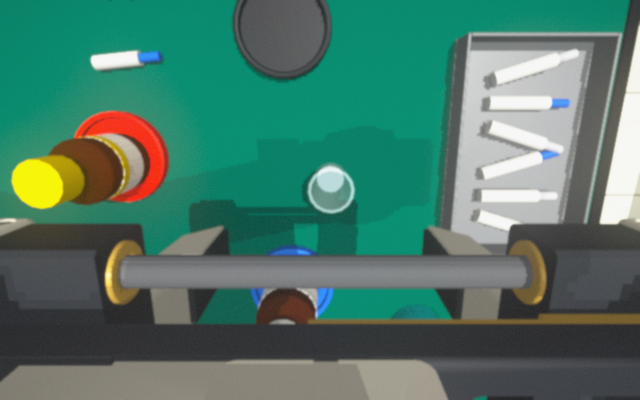

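The scene shows one four-cycle:
- The blue bottle is in the small yellow dish (217,194), the yellow bottle in red (320,174), the red bottle in white (408,165) and the white bottle in blue (275,251).
- The black dish at (397,223) is empty, and the beaker is at (337,250).
- The look-alikes are the large yellow dish (180,145) and the turquoise bottle (257,313).

The side view agrees, with caps at blue (378,153), yellow (341,197), red (283,248) and white (302,156). In the wrist view the black dish is at (282,25), the yellow cap at (48,182) and the beaker at (331,189).

Next I measure the caps and the black dish from colour masks in two views.

```bash
cat >> h.py <<'E'
HS={'blue':((105,120,60),(125,255,255)),'red':((0,170,90),(6,255,255)),'yellow':((24,150,90),(34,255,255)),'white':((0,0,110),(179,60,255)),'black':((0,0,0),(179,255,50))}
def mask(im,c,p,r):
    m=cv2.inRange(cv2.cvtColor(im,cv2.COLOR_RGB2HSV),*HS[c]);w=np.zeros_like(m);cv2.circle(w,tuple(int(round(v)) for v in p),int(r),255,-1);return m&w
def blob(im,c,p,r):
    m=mask(im,c,p,r);n,l,s,ct=cv2.connectedComponentsWithStats(m)
    if n<2:return None,0
    k=1+np.argmax(s[1:,4]);return ct[k],s[k,4]
def dish(cs,c,g):   # empty dish: hull centroid per view vs. projected rim
    from scipy.optimize import least_squares
    a=np.linspace(0,6.283,60);ob=[]
    def pc(cal,X):
        q=np.array([proj(cal,[X[0]+48*np.cos(t),X[1]+48*np.sin(t),z]) for z in (0,14) for t in a],np.float32)
        M=cv2.moments(cv2.convexHull(q));return np.array([M['m10']/M['m00'],M['m01']/M['m00']])
    for n,im in cs.items():
        cal=robot.get_calibration(n);m=mask(im,c,proj(cal,[*g,7]),45);k,l,s,_=cv2.connectedComponentsWithStats(m)
        h=cv2.convexHull(np.argwhere(l==1+np.argmax(s[1:,4]))[:,::-1].astype(np.float32));M=cv2.moments(h)
        o=np.array([M['m10']/M['m00'],M['m01']/M['m00']])
        f=lambda ns:least_squares(lambda X:pc(cal,X)-o,g).x
        ob.append((n,f(0).round(1).tolist(),round(M['m00'])))
    return ob
E
python3 - <<'E'
from h import *
s=robot.read_state();print(s['position'],s['orientation'],s['clock'])
ims={n:robot.camera(n) for n in('scene','side')}
G={'blue':(437,-241),'red':(464,220),'yellow':(434,10),'white':(604,-130)}
for c,g in G.items():
    rs=[];out=[]
    for n in ims:
        cal=robot.get_calibration(n);p,a=blob(ims[n],c,proj(cal,[*g,112]),16)
        out.append((None if p is None else p.round(1).tolist(),int(a),None if p is None else atz(cal,p,111).round(1)[:2].tolist()))
        if p is not None: rs.append(ray(cal,p))
    print(c,out,tri(rs).round(1))
print(dish(ims,'black',(611,140)))
cal=robot.get_calibration('wrist');im=robot.camera('wrist');p,a=blob(im,'yellow',(48,182),45);print(p,a,atz(cal,p,111))
E
```

```text
[6.50015576e+02 4.03454354e-02 2.45720430e+02] [-3.28987115e-06  7.07088085e-01  7.07125476e-01  2.70383714e-05] 1.65
blue [([206.9, 168.1], 312, [433.0, -245.4]), ([377.8, 153.6], 185, [432.4, -244.2])] [ 432.6 -245.4  110.5]
red [([413.6, 138.5], 286, [462.8, 215.7]), ([282.8, 248.6], 416, [461.9, 215.9])] [462.3 215.7 110.6]
yellow [([314.6, 148.6], 36, [437.3, -6.6]), ([341.4, 197.9], 298, [433.3, 8.6])] [435.6  -4.1 104.9]
white [([269.6, 227.7], 340, [609.7, -140.5]), ([301.9, 155.9], 201, [609.8, -140.4])] [ 609.8 -140.5  111. ]
[('scene', [604.0, 128.0], 1578), ('side', [606.6, 140.7], 996)]
[ 47.47352647 180.77655678] 3003 [431.34902171   6.56839136 111.        ]
```

Call:
{"name": "move_arm", "arguments": {
  "targets": [
    [[91,-27,-30.5,0,0,0,0],[91,-27,-30.5,0,0,0,0],[91,-27,-30.5,0,0,0,0],[91,-27,-30.5,0,0,0,0],[91,-27,-30.5,0,0,0,0],[91,-27,-30.5,0,0,0,0],[91,-27,-30.5,0,0,0,0],[91,-27,-30.5,0,0,0,0]]
  ],
  "grip_force": 25
}}

```text
clock: 2.47
position: [432.6, -245.2, 246.1]
orientation: [0.0, 0.707, 0.707, 0.0]
ft_force: [1.1, -0.6, -0.3]
finger_gap: 0.991
gripper_force: 0.0
```

```bash
python3 - <<'E'
from h import *
ims={n:robot.camera(n) for n in('scene','side')};s=robot.read_state()
print(s['position'],s['orientation'].round(3) if hasattr(s['orientation'],'round') else s['orientation'],s['joint_positions'])
print(dish(ims,'black',(607,140)))
cv2.imwrite('pics/scene1.png',ims['scene'][:,:,::-1])
for c,g in {'yellow':(434,10)}.items():
    rs=[]
    for n in ims:
        cal=robot.get_calibration(n);p,a=blob(ims[n],c,proj(cal,[*g,112]),16);rs.append(ray(cal,p));print(a,atz(cal,p,111))
    print(tri(rs))
E
```

```text
[ 428.67438672 -250.48448297  245.67031535] [ 0.     0.711  0.703 -0.002] [ 0.77156267  0.21302873 -0.34000116  1.92996227  0.08788451  1.01357365
  0.38100258]
[('scene', [608.9, 139.8], 1252), ('side', [606.8, 140.7], 1000)]
295 [433.21748229   9.11328453 111.        ]
276 [432.97963018   9.17299902 111.        ]
[433.06967765   9.10034022 110.89710095]
```

View pics/scene1.png

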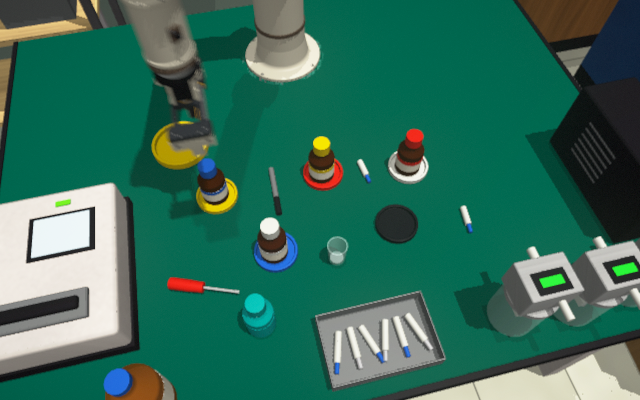

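The arm is clear, and all four caps and the black dish (397,223) are visible. Descending on the blue cap.

Call:
{"name": "move_arm", "arguments": {
  "targets": [
    [[91,-1.4,-1.4,0,0,0,0],[91,0,0,0,0,0,0],[91,0,0,-25,0,0,0],[91,0,0,-30,0,0,0],[91,0,0,-30,0,0,0],[91,0,0,-25,0,0,0],[91,0,0,-15,0,0,0],[91,0,0,-8,0,0,0]]
  ]
}}

```text
clock: 3.23
position: [432.7, -242.7, 110.4]
orientation: [-0.002, 0.706, 0.708, 0.0]
ft_force: [0.2, 0.1, 0.1]
finger_gap: 0.992
gripper_force: 0.0
```

Call:
{"name": "move_arm", "arguments": {
  "targets": [
    [[91,0,0,0,0,0,0],[91,0,0,0,0,0,0],[91,0,0,0,0,0,0]]
  ]
}}

```text
clock: 3.48
position: [434.0, -245.2, 113.9]
orientation: [0.001, 0.707, 0.708, 0.0]
ft_force: [-0.3, -0.3, 0.0]
finger_gap: 0.992
gripper_force: 0.0
```

```bash
python3 - <<'E'
from h import *
snap('wrist','w1.png');s=robot.read_state();print(s['position'],s['orientation'],s['ft_force'])
E
```

```text
[ 433.93961483 -245.49101767  114.02339839] [1.19184179e-03 7.06849863e-01 7.07362483e-01 4.11048827e-04] [ 0.42464718  0.26704962 -0.06499894]
```

View pics/w1.png

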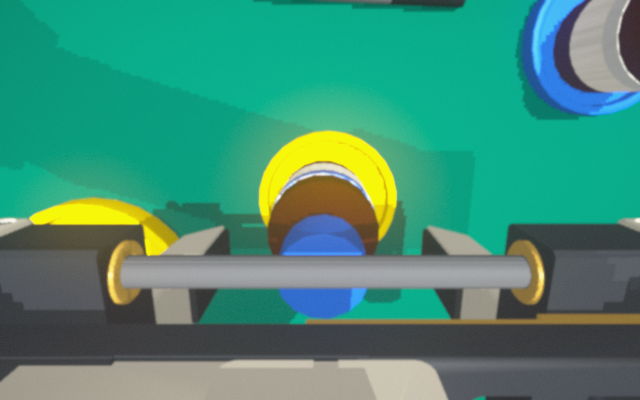

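The blue cap (323,268) sits midway between the fingers (about 190 and 460). Closing.

Call:
{"name": "move_arm", "arguments": {
  "targets": [
    [[25,0,0,0,0,0,0],[25,0,0,0,0,0,0],[25,0,0,0,0,0,0],[25,0,0,0,0,0,0],[25,0,0,0,0,0,0],[25,0,0,0,0,0,0],[25,0,0,0,0,0,0],[25,0,0,0,0,0,0]]
  ],
  "grip_force": 25
}}

```text
clock: 4.2
position: [432.6, -245.4, 112.7]
orientation: [-0.0, 0.707, 0.707, 0.0]
ft_force: [-0.9, 0.0, 0.0]
finger_gap: 0.461
gripper_force: 0.0
```

Call:
{"name": "move_arm", "arguments": {
  "targets": [
    [[25,0,0,0,0,0,0],[25,0,0,0,0,0,0],[25,0,0,0,0,0,0],[25,0,0,0,0,0,0]]
  ]
}}

```text
clock: 4.53
position: [432.6, -245.3, 112.7]
orientation: [-0.0, 0.707, 0.707, 0.0]
ft_force: [0.4, 0.5, 0.1]
finger_gap: 0.406
gripper_force: 25.0
```

Call:
{"name": "move_arm", "arguments": {
  "targets": [
    [[25,0,0,6,0,0,0],[25,0,0,12,0,0,0],[25,0,0,20,0,0,0],[25,0,0,25,0,0,0],[25,0,0,28,0,0,0],[25,0,0,28,0,0,0],[25,0,0,20,0,0,0],[25,0,0,11,0,0,0]]
  ]
}}

```text
clock: 5.2
position: [433.5, -245.7, 265.6]
orientation: [0.002, 0.707, 0.707, 0.0]
ft_force: [0.6, 0.6, -2.1]
finger_gap: 0.406
gripper_force: 25.0
```

Call:
{"name": "move_arm", "arguments": {
  "targets": [
    [[25,5.5,12,0,0,0,0],[25,9.1,20,0,0,0,0],[25,11.8,26,0,0,0,0],[25,12.7,28,0,0,0,0],[25,12.7,28,0,0,0,0],[25,12.7,28,0,0,0,0],[25,12.7,28,0,0,0,0],[25,12.7,28,0,0,0,0]]
  ]
}}

```text
clock: 5.87
position: [522.1, -46.0, 262.0]
orientation: [-0.001, 0.707, 0.707, -0.001]
ft_force: [0.6, 0.2, -1.8]
finger_gap: 0.402
gripper_force: 25.0
```

Call:
{"name": "move_arm", "arguments": {
  "targets": [
    [[25,12.7,28,0,0,0,0],[25,12.7,28,0,0,0,0],[25,12.7,28,0,0,0,0],[25,12.7,28,0,0,0,0],[25,11.8,26,0,0,0,0],[25,10,22,0,0,0,0],[25,7.3,16,0,0,0,0],[25,5.5,11.4,0,0,0,0]]
  ]
}}

```text
clock: 6.53
position: [607.4, 142.5, 261.6]
orientation: [-0.001, 0.706, 0.708, -0.0]
ft_force: [0.2, 0.0, -1.5]
finger_gap: 0.409
gripper_force: 25.0
```

Call:
{"name": "move_arm", "arguments": {
  "targets": [
    [[25,0,0,0,0,0,0],[25,0,0,0,0,0,0],[25,0,0,0,0,0,0],[25,0,0,0,0,0,0]]
  ]
}}

```text
clock: 6.87
position: [607.7, 138.0, 262.5]
orientation: [0.0, 0.708, 0.706, -0.001]
ft_force: [-0.5, -0.3, -2.2]
finger_gap: 0.409
gripper_force: 25.0
```

```bash
cat >> h.py <<'E'
def caps(ims,G):
    for c,(g,z) in G.items():
        rs=[];A=[]
        for n in ims:
            cal=robot.get_calibration(n);p,a=blob(ims[n],c,proj(cal,[*g,z]),16)
            if p is not None: rs.append(ray(cal,p));A.append(int(a))
        print('cap',c,A,tri(rs).round(1) if len(rs)>1 else None)
E
python3 - <<'E'
from h import *
ims={n:robot.camera(n) for n in('scene','side')};print(robot.read_state()['position'])
caps(ims,{'blue':((608,140),263)});print(dish(ims,'yellow',(436,-242)))
cv2.imwrite('pics/s2.png',np.vstack([ims['scene'][80:330,100:500],ims['side'][80:330,100:500]])[:,:,::-1])
E
```

```text
[607.83819228 138.43528972 262.76266989]
cap blue [62, 274] [618.1 126.5 254.4]
[('scene', [435.6, -244.0], 1186), ('side', [435.3, -244.5], 538)]
```

View pics/s2.png

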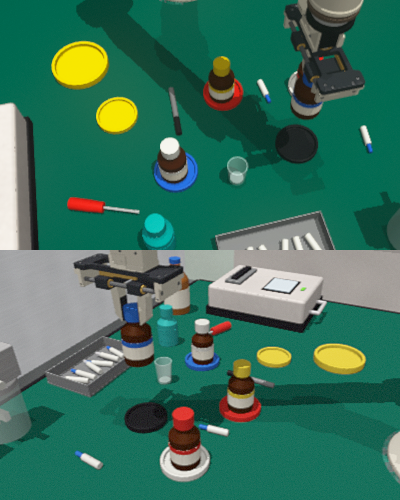

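The blue bottle hangs upright in the gripper above the black dish (crop 297,143), and the yellow dish (117,114) is empty at (435,−244). Lowering to just above the floor, then slowly.

Call:
{"name": "move_arm", "arguments": {
  "targets": [
    [[25,0,0,-12,0,0,0],[25,0,0,-22,0,0,0],[25,0,0,-26,0,0,0],[25,0,0,-26,0,0,0],[25,0,0,-24,0,0,0],[25,0,0,-16,0,0,0],[25,0,0,-10,0,0,0],[25,0,0,-5,0,0,0]]
  ]
}}

```text
clock: 7.63
position: [606.7, 139.3, 119.4]
orientation: [-0.001, 0.707, 0.707, -0.001]
ft_force: [0.2, -0.8, -2.2]
finger_gap: 0.402
gripper_force: 25.0
```

Call:
{"name": "move_arm", "arguments": {
  "targets": [
    [[25,0,0,0,0,0,0],[25,0,0,0,0,0,0],[25,0,0,0,0,0,0],[25,0,0,-2,0,0,0],[25,0,0,-2,0,0,0],[25,0,0,-2,0,0,0],[25,0,0,-1.5,0,0,0],[25,0,0,-0.5,0,0,0]]
  ]
}}

```text
clock: 8.3
position: [607.7, 140.0, 113.4]
orientation: [-0.0, 0.707, 0.707, -0.0]
ft_force: [-0.4, 0.0, -2.7]
finger_gap: 0.406
gripper_force: 25.0
```

Call:
{"name": "move_arm", "arguments": {
  "targets": [
    [[25,0,0,-0.5,0,0,0],[25,0,0,0,0,0,0],[25,0,0,0,0,0,0]]
  ]
}}

```text
clock: 8.55
position: [607.9, 140.1, 113.2]
orientation: [-0.0, 0.707, 0.707, 0.0]
ft_force: [-0.4, -0.1, -2.5]
finger_gap: 0.405
gripper_force: 25.0
```

Call:
{"name": "move_arm", "arguments": {
  "targets": [
    [[25,0,0,-0.4,0,0,0],[25,0,0,0,0,0,0],[25,0,0,0,0,0,0]]
  ]
}}

```text
clock: 8.8
position: [607.9, 140.1, 112.8]
orientation: [-0.0, 0.707, 0.707, -0.0]
ft_force: [-0.4, -0.9, -2.6]
finger_gap: 0.409
gripper_force: 25.0
```

Call:
{"name": "move_arm", "arguments": {
  "targets": [
    [[25,0,0,-0.4,0,0,0],[25,0,0,0,0,0,0],[25,0,0,0,0,0,0]]
  ]
}}

```text
clock: 9.05
position: [608.1, 140.0, 112.7]
orientation: [0.0, 0.707, 0.707, 0.0]
ft_force: [-0.4, 0.8, 1.1]
finger_gap: 0.405
gripper_force: 25.0
```

Call:
{"name": "move_arm", "arguments": {
  "targets": [
    [[45,0,0,0,0,0,0],[55,0,0,0,0,0,0],[75,0,0,0,0,0,0],[91,0,0,0,0,0,0],[91,0,0,0,0,0,0],[91,0,0,0,0,0,0],[91,0,0,0,0,0,0],[91,0,0,0,0,0,0]]
  ]
}}

```text
clock: 9.72
position: [607.9, 140.1, 112.4]
orientation: [-0.0, 0.707, 0.707, 0.0]
ft_force: [0.5, -0.3, 0.6]
finger_gap: 0.939
gripper_force: 0.0
```

Call:
{"name": "move_arm", "arguments": {
  "targets": [
    [[91,0,0,10,0,0,0],[91,0,0,15,0,0,0],[91,0,0,20,0,0,0],[91,0,0,25,0,0,0],[91,0,0,25,0,0,0],[91,0,0,15,0,0,0],[91,0,0,10,0,0,0],[91,0,0,0,0,0,0]]
  ]
}}

```text
clock: 10.38
position: [609.3, 140.6, 235.6]
orientation: [0.001, 0.707, 0.707, 0.002]
ft_force: [-0.2, 0.2, -0.0]
finger_gap: 0.989
gripper_force: 0.0
```

Call:
{"name": "move_arm", "arguments": {
  "targets": [
    [[91,-15,-11.2,0,0,0,0],[91,-25,-18.7,0,0,0,0],[91,-28,-21,0,0,0,0],[91,-30,-22.5,0,0,0,0],[91,-30,-22.5,0,0,0,0],[91,-24,-18,0,0,0,0],[91,-15,-11.2,0,0,0,0],[91,-8,-6,0,0,0,0]]
  ]
}}

```text
clock: 11.05
position: [429.8, 6.9, 231.3]
orientation: [-0.001, 0.708, 0.706, -0.002]
ft_force: [-0.6, 0.0, 0.1]
finger_gap: 0.993
gripper_force: 0.0
```

Call:
{"name": "move_arm", "arguments": {
  "targets": [
    [[91,0,0,0,0,0,0],[91,0,0,0,0,0,0],[91,0,0,0,0,0,0],[91,0,0,0,0,0,0]]
  ]
}}

```text
clock: 11.38
position: [434.0, 10.1, 232.4]
orientation: [-0.0, 0.707, 0.708, 0.001]
ft_force: [-0.1, 0.5, 0.2]
finger_gap: 0.995
gripper_force: 0.0
```

```bash
python3 - <<'E'
from h import *
ims={n:robot.camera(n) for n in('scene','side')};print(robot.read_state()['position'])
caps(ims,{'blue':((608,140),111),'yellow':((433,9),111),'red':((462.3,215.7),111),'white':((609.8,-140.5),111)})
E
```

```text
[433.64121665   9.8983798  232.31191838]
cap blue [326, 307] [608.3 139.9 110.1]
cap yellow [289, 269] [433.    9.3 110.4]
cap red [286, 413] [462.3 215.8 110.7]
cap white [351, 204] [ 609.8 -140.6  110.8]
```

Blue stands at (608,140). Next I grasp yellow.

Call:
{"name": "move_arm", "arguments": {
  "targets": [
    [[91,0,0,-12,0,0,0],[91,0,0,-20,0,0,0],[91,0,0,-25,0,0,0],[91,0,0,-25,0,0,0],[91,0,0,-20,0,0,0],[91,0,0,-12,0,0,0],[91,0,0,-6,0,0,0],[91,0,0,0,0,0,0]]
  ]
}}

```text
clock: 12.15
position: [432.2, 9.5, 111.1]
orientation: [-0.001, 0.707, 0.707, -0.001]
ft_force: [-1.2, -0.5, -0.2]
finger_gap: 0.996
gripper_force: 0.0
```

Call:
{"name": "move_arm", "arguments": {
  "targets": [
    [[91,0,0,0,0,0,0],[91,0,0,0,0,0,0],[25,0,0,0,0,0,0],[25,0,0,0,0,0,0],[25,0,0,0,0,0,0],[25,0,0,0,0,0,0],[25,0,0,0,0,0,0],[25,0,0,0,0,0,0]]
  ]
}}

```text
clock: 12.82
position: [433.0, 8.9, 112.6]
orientation: [0.0, 0.707, 0.707, 0.0]
ft_force: [-0.1, 0.2, 0.1]
finger_gap: 0.602
gripper_force: 0.0
```

Call:
{"name": "move_arm", "arguments": {
  "targets": [
    [[25,0,0,0,0,0,0],[25,0,0,0,0,0,0],[25,0,0,0,0,0,0],[25,0,0,0,0,0,0],[25,0,0,0,0,0,0],[25,0,0,0,0,0,0],[25,0,0,0,0,0,0]]
  ]
}}

```text
clock: 13.4
position: [433.0, 9.0, 112.4]
orientation: [-0.0, 0.707, 0.707, 0.0]
ft_force: [-0.2, 0.2, 0.6]
finger_gap: 0.408
gripper_force: 25.0
```

Call:
{"name": "move_arm", "arguments": {
  "targets": [
    [[25,0,0,6,0,0,0],[25,0,0,12,0,0,0],[25,0,0,20,0,0,0],[25,0,0,25,0,0,0],[25,0,0,28,0,0,0],[25,0,0,28,0,0,0],[25,0,0,20,0,0,0],[25,0,0,11,0,0,0]]
  ]
}}

```text
clock: 14.07
position: [433.7, 9.2, 265.3]
orientation: [0.001, 0.707, 0.707, 0.001]
ft_force: [0.9, -0.0, -3.0]
finger_gap: 0.406
gripper_force: 25.0
```

Call:
{"name": "move_arm", "arguments": {
  "targets": [
    [[25,0,-10,0,0,0,0],[25,0.5,-18,0,0,0,0],[25,0.5,-25,0,0,0,0],[25,0.5,-27,0,0,0,0],[25,0.5,-27,0,0,0,0],[25,0.5,-27,0,0,0,0],[25,0,-27,0,0,0,0],[25,0,-27,0,0,0,0]]
  ]
}}

```text
clock: 14.73
position: [433.9, -180.8, 261.2]
orientation: [-0.001, 0.707, 0.707, -0.001]
ft_force: [0.4, 0.2, -1.9]
finger_gap: 0.401
gripper_force: 25.0
```

Call:
{"name": "move_arm", "arguments": {
  "targets": [
    [[25,0,-25,0,0,0,0],[25,0,-20,0,0,0,0],[25,0,-13,0,0,0,0],[25,0,-7.3,0,0,0,0],[25,0,0,0,0,0,0],[25,0,0,0,0,0,0],[25,0,0,0,0,0,0],[25,0,0,0,0,0,0]]
  ]
}}

```text
clock: 15.4
position: [435.7, -242.8, 262.4]
orientation: [-0.0, 0.706, 0.708, 0.0]
ft_force: [0.2, 0.3, -1.7]
finger_gap: 0.407
gripper_force: 25.0
```

```bash
python3 - <<'E'
from h import *
ims={n:robot.camera(n) for n in('scene','side')};print(robot.read_state()['position'])
print(dish(ims,'red',(435,12)))
E
```

```text
[ 435.66777764 -243.29298973  262.55835882]
[('scene', [432.5, 12.0], 1054), ('side', [432.0, 12.0], 914)]
```

Call:
{"name": "move_arm", "arguments": {
  "targets": [
    [[25,0,0,-12,0,0,0],[25,0,0,-22,0,0,0],[25,0,0,-26,0,0,0],[25,0,0,-26,0,0,0],[25,0,0,-24,0,0,0],[25,0,0,-16,0,0,0],[25,0,0,-10,0,0,0],[25,0,0,-5,0,0,0]]
  ]
}}

```text
clock: 16.17
position: [434.9, -243.6, 120.2]
orientation: [-0.001, 0.707, 0.707, -0.0]
ft_force: [0.5, 0.2, -0.9]
finger_gap: 0.406
gripper_force: 25.0
```

Call:
{"name": "move_arm", "arguments": {
  "targets": [
    [[25,0,0,0,0,0,0],[25,0,0,0,0,0,0],[25,0,0,0,0,0,0],[25,0,0,-2,0,0,0],[25,0,0,-2,0,0,0],[25,0,0,-2,0,0,0],[25,0,0,-1.5,0,0,0],[25,0,0,-0.5,0,0,0]]
  ]
}}

```text
clock: 16.83
position: [435.2, -244.3, 113.2]
orientation: [-0.0, 0.707, 0.707, -0.0]
ft_force: [0.4, 0.4, -1.8]
finger_gap: 0.405
gripper_force: 25.0
```

Call:
{"name": "move_arm", "arguments": {
  "targets": [
    [[25,0,0,-0.4,0,0,0],[25,0,0,0,0,0,0],[25,0,0,-0.4,0,0,0],[25,0,0,0,0,0,0],[25,0,0,0,0,0,0]]
  ]
}}

```text
clock: 17.25
position: [435.4, -244.4, 112.6]
orientation: [0.0, 0.707, 0.707, 0.0]
ft_force: [-0.1, -0.0, -1.3]
finger_gap: 0.406
gripper_force: 25.0
```

Call:
{"name": "move_arm", "arguments": {
  "targets": [
    [[25,0,0,-0.4,0,0,0],[25,0,0,0,0,0,0],[25,0,0,0,0,0,0]]
  ]
}}

```text
clock: 17.5
position: [435.5, -244.4, 112.4]
orientation: [0.0, 0.707, 0.707, 0.0]
ft_force: [0.0, -0.2, 0.0]
finger_gap: 0.406
gripper_force: 25.0
```

Call:
{"name": "move_arm", "arguments": {
  "targets": [
    [[45,0,0,0,0,0,0],[55,0,0,0,0,0,0],[75,0,0,0,0,0,0],[91,0,0,0,0,0,0],[91,0,0,0,0,0,0],[91,0,0,0,0,0,0],[91,0,0,0,0,0,0],[91,0,0,0,0,0,0]]
  ]
}}

```text
clock: 18.17
position: [435.4, -244.4, 112.2]
orientation: [-0.0, 0.707, 0.707, 0.0]
ft_force: [0.1, 0.9, 0.1]
finger_gap: 0.938
gripper_force: 0.0
```

Call:
{"name": "move_arm", "arguments": {
  "targets": [
    [[91,0,0,10,0,0,0],[91,0,0,15,0,0,0],[91,0,0,20,0,0,0],[91,0,0,25,0,0,0],[91,0,0,25,0,0,0],[91,0,0,15,0,0,0],[91,0,0,10,0,0,0],[91,0,0,0,0,0,0]]
  ]
}}

```text
clock: 18.83
position: [436.7, -245.0, 234.9]
orientation: [0.002, 0.707, 0.707, 0.0]
ft_force: [0.6, -0.5, 0.0]
finger_gap: 0.99
gripper_force: 0.0
```

Call:
{"name": "move_arm", "arguments": {
  "targets": [
    [[91,1.7,15,0,0,0,0],[91,1.7,25,0,0,0,0],[91,1.7,32,0,0,0,0],[91,1.7,34,0,0,0,0],[91,1.7,34,0,0,0,0],[91,1.7,34,0,0,0,0],[91,1.7,34,0,0,0,0],[91,1.7,34,0,0,0,0]]
  ]
}}

```text
clock: 19.5
position: [447.9, -0.8, 231.3]
orientation: [-0.001, 0.707, 0.707, -0.001]
ft_force: [0.8, -0.7, -0.3]
finger_gap: 0.991
gripper_force: 0.0
```

Call:
{"name": "move_arm", "arguments": {
  "targets": [
    [[91,1.7,34,0,0,0,0],[91,1.6,34,0,0,0,0],[91,1.7,34,0,0,0,0],[91,1.6,34,0,0,0,0],[91,1.7,30,0,0,0,0],[91,1.6,24,0,0,0,0],[91,1.7,17,0,0,0,0],[91,1.6,11.1,0,0,0,0]]
  ]
}}

```text
clock: 20.17
position: [461.1, 218.0, 231.2]
orientation: [-0.001, 0.706, 0.708, -0.0]
ft_force: [-0.2, -0.1, -0.3]
finger_gap: 0.992
gripper_force: 0.0
```

Call:
{"name": "move_arm", "arguments": {
  "targets": [
    [[91,0,0,0,0,0,0],[91,0,0,0,0,0,0],[91,0,0,0,0,0,0],[91,0,0,0,0,0,0]]
  ]
}}

```text
clock: 20.5
position: [462.3, 213.9, 231.9]
orientation: [0.0, 0.708, 0.706, -0.001]
ft_force: [-0.5, 0.5, 0.0]
finger_gap: 0.99
gripper_force: 0.0
```

```bash
python3 - <<'E'
from h import *
ims={n:robot.camera(n) for n in('scene','side')};print(robot.read_state()['position'])
caps(ims,{'blue':((608,140),111),'yellow':((435,-244),111),'red':((462.3,215.7),111),'white':((609.8,-140.5),111)})
print(dish(ims,'red',(432,12)))
E
```

```text
[462.3944618  214.31873283 232.16948853]
cap blue [328, 305] [608.3 140.  110.2]
cap yellow [369, 181] [ 434.2 -245.5  111.5]
cap red [277, 407] [462.3 215.9 110.1]
cap white [350, 180] [ 622.5 -141.6  135.5]
[('scene', [432.0, 12.0], 1064), ('side', [432.0, 12.0], 914)]
```

Call:
{"name": "move_arm", "arguments": {
  "targets": [
    [[91,0,0,-12,0,0,0],[91,0,0,-20,0,0,0],[91,0,0,-25,0,0,0],[91,0,0,-25,0,0,0],[91,0,0,-20,0,0,0],[91,0,0,-12,0,0,0],[91,0,0,-5.5,0,0,0],[91,0,0,0,0,0,0]]
  ]
}}

```text
clock: 21.27
position: [461.4, 215.3, 111.5]
orientation: [-0.001, 0.707, 0.707, -0.001]
ft_force: [-1.2, -0.5, -0.8]
finger_gap: 0.99
gripper_force: 0.0
```

Call:
{"name": "move_arm", "arguments": {
  "targets": [
    [[91,0,0,0,0,0,0],[91,0,0,0,0,0,0],[25,0,0,0,0,0,0],[25,0,0,0,0,0,0],[25,0,0,0,0,0,0],[25,0,0,0,0,0,0],[25,0,0,0,0,0,0],[25,0,0,0,0,0,0]]
  ]
}}

```text
clock: 21.93
position: [462.3, 215.7, 112.8]
orientation: [0.0, 0.707, 0.707, 0.0]
ft_force: [0.1, -0.8, 1.1]
finger_gap: 0.604
gripper_force: 0.0
```

Call:
{"name": "move_arm", "arguments": {
  "targets": [
    [[25,0,0,0,0,0,0],[25,0,0,0,0,0,0],[25,0,0,0,0,0,0],[25,0,0,0,0,0,0],[25,0,0,0,0,0,0],[25,0,0,0,0,0,0],[25,0,0,0,0,0,0]]
  ]
}}

```text
clock: 22.52
position: [462.2, 215.8, 112.7]
orientation: [-0.0, 0.707, 0.707, 0.0]
ft_force: [0.1, -0.1, -0.8]
finger_gap: 0.409
gripper_force: 25.0
```

Call:
{"name": "move_arm", "arguments": {
  "targets": [
    [[25,0,0,6,0,0,0],[25,0,0,12,0,0,0],[25,0,0,20,0,0,0],[25,0,0,25,0,0,0],[25,0,0,28,0,0,0],[25,0,0,28,0,0,0],[25,0,0,20,0,0,0],[25,0,0,11,0,0,0]]
  ]
}}

```text
clock: 23.18
position: [463.0, 216.6, 266.3]
orientation: [0.001, 0.707, 0.707, 0.002]
ft_force: [0.2, 0.7, -2.7]
finger_gap: 0.405
gripper_force: 25.0
```

Call:
{"name": "move_arm", "arguments": {
  "targets": [
    [[25,-3.3,-10,0,0,0,0],[25,-3.3,-18,0,0,0,0],[25,-3.3,-25,0,0,0,0],[25,-3.3,-27,0,0,0,0],[25,-3.3,-27,0,0,0,0],[25,-3.3,-27,0,0,0,0],[25,-3.3,-25,0,0,0,0],[25,-3.3,-20,0,0,0,0]]
  ]
}}

```text
clock: 23.85
position: [433.6, 33.7, 261.1]
orientation: [-0.001, 0.708, 0.706, -0.002]
ft_force: [0.6, -0.8, -3.1]
finger_gap: 0.404
gripper_force: 25.0
```

Call:
{"name": "move_arm", "arguments": {
  "targets": [
    [[25,-2,-14,0,0,0,0],[25,-1.2,-7,0,0,0,0],[25,-0.6,-3.8,0,0,0,0],[25,0,0,0,0,0,0],[25,0,0,0,0,0,0],[25,0,0,0,0,0,0],[25,0,0,0,0,0,0]]
  ]
}}

```text
clock: 24.43
position: [432.1, 13.0, 262.7]
orientation: [-0.0, 0.706, 0.708, 0.0]
ft_force: [0.3, 0.3, -3.4]
finger_gap: 0.408
gripper_force: 25.0
```

```bash
python3 - <<'E'
from h import *
ims={n:robot.camera(n) for n in('scene','side')};print(robot.read_state()['position'])
print(dish(ims,'white',(459,216)))
caps(ims,{'white':((609.8,-140.5),111)})
E
```

```text
[432.0729548   12.69623242 262.70024934]
[('scene', [462.7, 218.6], 1074), ('side', [462.9, 216.8], 1596)]
cap white [348, 205] [ 609.7 -140.6  110.8]
```

Call:
{"name": "move_arm", "arguments": {
  "targets": [
    [[25,0,0,-12,0,0,0],[25,0,0,-22,0,0,0],[25,0,0,-26,0,0,0],[25,0,0,-26,0,0,0],[25,0,0,-24,0,0,0],[25,0,0,-16,0,0,0],[25,0,0,-10,0,0,0],[25,0,0,-5,0,0,0]]
  ]
}}

```text
clock: 25.2
position: [431.4, 12.3, 120.5]
orientation: [-0.001, 0.707, 0.707, -0.001]
ft_force: [-0.2, -0.5, -3.0]
finger_gap: 0.409
gripper_force: 25.0
```

Call:
{"name": "move_arm", "arguments": {
  "targets": [
    [[25,0,0,0,0,0,0],[25,0,0,0,0,0,0],[25,0,0,0,0,0,0],[25,0,0,-2,0,0,0],[25,0,0,-2,0,0,0],[25,0,0,-2,0,0,0],[25,0,0,-1.5,0,0,0],[25,0,0,-0.5,0,0,0]]
  ]
}}

```text
clock: 25.87
position: [431.8, 11.9, 113.5]
orientation: [-0.0, 0.707, 0.707, -0.0]
ft_force: [-0.1, -0.5, -2.9]
finger_gap: 0.411
gripper_force: 25.0
```

Call:
{"name": "move_arm", "arguments": {
  "targets": [
    [[25,0,0,-0.4,0,0,0],[25,0,0,0,0,0,0],[25,0,0,-0.4,0,0,0],[25,0,0,0,0,0,0],[25,0,0,0,0,0,0]]
  ]
}}

```text
clock: 26.28
position: [432.0, 11.9, 112.9]
orientation: [-0.0, 0.707, 0.707, 0.0]
ft_force: [-0.2, 0.5, -2.7]
finger_gap: 0.402
gripper_force: 25.0
```

Call:
{"name": "move_arm", "arguments": {
  "targets": [
    [[25,0,0,-0.4,0,0,0],[25,0,0,0,0,0,0],[25,0,0,0,0,0,0]]
  ]
}}

```text
clock: 26.53
position: [432.1, 11.9, 112.6]
orientation: [0.0, 0.707, 0.707, 0.0]
ft_force: [-0.3, 0.6, -1.7]
finger_gap: 0.409
gripper_force: 25.0
```

Call:
{"name": "move_arm", "arguments": {
  "targets": [
    [[25,0,0,-0.3,0,0,0],[25,0,0,0,0,0,0],[25,0,0,0,0,0,0]]
  ]
}}

```text
clock: 26.78
position: [432.2, 12.0, 112.6]
orientation: [0.0, 0.707, 0.707, 0.0]
ft_force: [-3.5, 0.1, 5.8]
finger_gap: 0.407
gripper_force: 25.0
```

Call:
{"name": "move_arm", "arguments": {
  "targets": [
    [[45,0,0,0,0,0,0],[55,0,0,0,0,0,0],[75,0,0,0,0,0,0],[91,0,0,0,0,0,0],[91,0,0,0,0,0,0],[91,0,0,0,0,0,0],[91,0,0,0,0,0,0],[91,0,0,0,0,0,0]]
  ]
}}

```text
clock: 27.45
position: [432.0, 11.9, 112.2]
orientation: [0.0, 0.707, 0.707, 0.0]
ft_force: [-0.8, 0.1, 0.2]
finger_gap: 0.934
gripper_force: 0.0
```

Call:
{"name": "move_arm", "arguments": {
  "targets": [
    [[91,0,0,10,0,0,0],[91,0,0,15,0,0,0],[91,0,0,20,0,0,0],[91,0,0,25,0,0,0],[91,0,0,25,0,0,0],[91,0,0,15,0,0,0],[91,0,0,10,0,0,0],[91,0,0,0,0,0,0]]
  ]
}}

```text
clock: 28.12
position: [433.4, 12.0, 234.6]
orientation: [0.002, 0.707, 0.707, 0.001]
ft_force: [0.9, -0.5, 0.6]
finger_gap: 0.992
gripper_force: 0.0
```

Call:
{"name": "move_arm", "arguments": {
  "targets": [
    [[91,15,-12.9,0,0,0,0],[91,25,-21.5,0,0,0,0],[91,29,-24.9,0,0,0,0],[91,30,-25.7,0,0,0,0],[91,30,-25.7,0,0,0,0],[91,25,-21.5,0,0,0,0],[91,15,-12.9,0,0,0,0],[91,8.7,-7.4,0,0,0,0]]
  ]
}}

```text
clock: 28.78
position: [610.5, -143.4, 229.9]
orientation: [-0.001, 0.708, 0.706, -0.001]
ft_force: [-0.3, -0.6, -0.2]
finger_gap: 0.989
gripper_force: 0.0
```

Call:
{"name": "move_arm", "arguments": {
  "targets": [
    [[91,0,0,0,0,0,0],[91,0,0,0,0,0,0],[91,0,0,0,0,0,0],[91,0,0,0,0,0,0]]
  ]
}}

```text
clock: 29.12
position: [608.8, -139.2, 231.9]
orientation: [-0.001, 0.707, 0.708, -0.0]
ft_force: [-0.8, 0.2, -0.3]
finger_gap: 0.994
gripper_force: 0.0
```

```bash
python3 - <<'E'
from h import *
ims={n:robot.camera(n) for n in('scene','side')};print(robot.read_state()['position'])
caps(ims,{'blue':((608,140),111),'yellow':((435,-244),111),'red':((432,12),111),'white':((609.8,-140.5),111)})
print(dish(ims,'white',(463,217)))
cv2.imwrite('pics/s3.png',np.vstack([ims['scene'][80:330,100:500],ims['side'][80:330,100:500]])[:,:,::-1])
E
```

```text
[ 609.17034315 -139.617738    232.42790285]
cap blue [326, 308] [608.2 140.  110.2]
cap yellow [359, 171] [ 434.2 -245.8  111.2]
cap red [288, 287] [432.1  11.8 110.8]
cap white [380, 198] [ 609.  -139.9  111.4]
[('scene', [462.9, 218.5], 1080), ('side', [462.9, 216.8], 1593)]
```

View pics/s3.png

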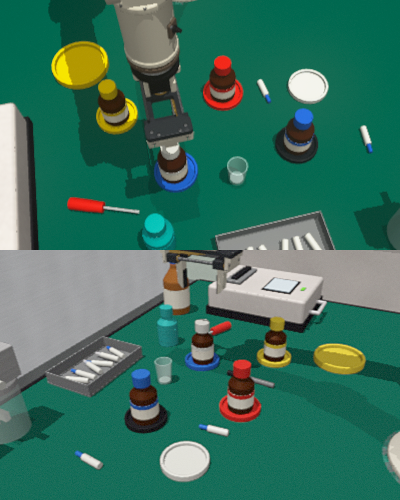

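Yellow stands in yellow (117,115) and red in red (223,95). Blue waits in black (297,145), the white dish (307,85) is empty and the beaker is untouched. Grasping white.

Call:
{"name": "move_arm", "arguments": {
  "targets": [
    [[91,0,0,-12,0,0,0],[91,0,0,-20,0,0,0],[91,0,0,-25,0,0,0],[91,0,0,-25,0,0,0],[91,0,0,-20,0,0,0],[91,0,0,-12,0,0,0],[91,0,0,-5.5,0,0,0],[91,0,0,0,0,0,0]]
  ]
}}

```text
clock: 29.88
position: [608.7, -140.2, 111.3]
orientation: [-0.001, 0.707, 0.707, -0.001]
ft_force: [-0.2, 0.2, 0.4]
finger_gap: 0.995
gripper_force: 0.0
```

Call:
{"name": "move_arm", "arguments": {
  "targets": [
    [[91,0,0,0,0,0,0],[91,0,0,0,0,0,0],[25,0,0,0,0,0,0],[25,0,0,0,0,0,0],[25,0,0,0,0,0,0],[25,0,0,0,0,0,0],[25,0,0,0,0,0,0],[25,0,0,0,0,0,0]]
  ]
}}

```text
clock: 30.55
position: [609.7, -140.6, 112.8]
orientation: [0.0, 0.707, 0.707, 0.0]
ft_force: [1.4, 0.4, -0.2]
finger_gap: 0.606
gripper_force: 0.0
```

Call:
{"name": "move_arm", "arguments": {
  "targets": [
    [[25,0,0,0,0,0,0],[25,0,0,0,0,0,0],[25,0,0,0,0,0,0],[25,0,0,0,0,0,0],[25,0,0,0,0,0,0],[25,0,0,0,0,0,0],[25,0,0,0,0,0,0]]
  ]
}}

```text
clock: 31.13
position: [609.8, -140.6, 112.7]
orientation: [0.0, 0.707, 0.707, 0.0]
ft_force: [2.1, -0.0, -1.0]
finger_gap: 0.404
gripper_force: 25.0
```

Call:
{"name": "move_arm", "arguments": {
  "targets": [
    [[25,0,0,6,0,0,0],[25,0,0,12,0,0,0],[25,0,0,20,0,0,0],[25,0,0,25,0,0,0],[25,0,0,28,0,0,0],[25,0,0,28,0,0,0],[25,0,0,20,0,0,0],[25,0,0,11,0,0,0]]
  ]
}}

```text
clock: 31.8
position: [611.0, -140.5, 267.0]
orientation: [0.002, 0.707, 0.707, 0.001]
ft_force: [-0.2, -0.3, -1.7]
finger_gap: 0.408
gripper_force: 25.0
```

Call:
{"name": "move_arm", "arguments": {
  "targets": [
    [[25,-4.9,12,0,0,0,0],[25,-8.2,20,0,0,0,0],[25,-10.2,25,0,0,0,0],[25,-10.6,26,0,0,0,0],[25,-10.6,26,0,0,0,0],[25,-10.6,26,0,0,0,0],[25,-10.6,26,0,0,0,0],[25,-10.6,26,0,0,0,0]]
  ]
}}

```text
clock: 32.47
position: [530.8, 48.3, 261.1]
orientation: [-0.001, 0.707, 0.707, -0.001]
ft_force: [0.1, -0.2, -3.2]
finger_gap: 0.407
gripper_force: 25.0
```

Call:
{"name": "move_arm", "arguments": {
  "targets": [
    [[25,-10.6,26,0,0,0,0],[25,-10.6,26,0,0,0,0],[25,-10.6,26,0,0,0,0],[25,-10.6,26,0,0,0,0],[25,-9.8,24,0,0,0,0],[25,-8.2,20,0,0,0,0],[25,-5.7,14,0,0,0,0],[25,-4.3,9.2,0,0,0,0]]
  ]
}}

```text
clock: 33.13
position: [460.0, 219.9, 261.4]
orientation: [-0.001, 0.706, 0.708, -0.001]
ft_force: [1.0, 0.1, -2.6]
finger_gap: 0.407
gripper_force: 25.0
```

Call:
{"name": "move_arm", "arguments": {
  "targets": [
    [[25,0,0,0,0,0,0],[25,0,0,0,0,0,0],[25,0,0,0,0,0,0],[25,0,0,0,0,0,0]]
  ]
}}

```text
clock: 33.47
position: [463.5, 216.1, 262.4]
orientation: [0.0, 0.708, 0.706, -0.0]
ft_force: [-0.8, 0.5, -3.1]
finger_gap: 0.405
gripper_force: 25.0
```

```bash
python3 - <<'E'
from h import *
ims={n:robot.camera(n) for n in('scene','side')};print(robot.read_state()['position'])
print(dish(ims,'blue',(610,-139)))
caps(ims,{'blue':((608,140),111)})
E
```

```text
[463.5015784  216.40759796 262.56728774]
[('scene', [611.2, -137.1], 1374), ('side', [600.4, -141.6], 394)]
cap blue [328, 307] [608.3 140.1 110.2]
```

Call:
{"name": "move_arm", "arguments": {
  "targets": [
    [[25,0,0,-12,0,0,0],[25,0,0,-22,0,0,0],[25,0,0,-26,0,0,0],[25,0,0,-26,0,0,0],[25,0,0,-24,0,0,0],[25,0,0,-16,0,0,0],[25,0,0,-10,0,0,0],[25,0,0,-5,0,0,0]]
  ]
}}

```text
clock: 34.23
position: [462.0, 216.9, 119.7]
orientation: [-0.001, 0.707, 0.707, -0.001]
ft_force: [-0.6, 0.4, -2.5]
finger_gap: 0.404
gripper_force: 25.0
```

Call:
{"name": "move_arm", "arguments": {
  "targets": [
    [[25,0,0,0,0,0,0],[25,0,0,0,0,0,0],[25,0,0,0,0,0,0],[25,0,0,-2,0,0,0],[25,0,0,-2,0,0,0],[25,0,0,-2,0,0,0],[25,0,0,-1.5,0,0,0],[25,0,0,-0.5,0,0,0]]
  ]
}}

```text
clock: 34.9
position: [462.9, 217.5, 113.5]
orientation: [-0.0, 0.707, 0.707, -0.0]
ft_force: [-0.0, -0.4, -1.7]
finger_gap: 0.405
gripper_force: 25.0
```

Call:
{"name": "move_arm", "arguments": {
  "targets": [
    [[25,0,0,-0.4,0,0,0],[25,0,0,0,0,0,0],[25,0,0,-0.4,0,0,0],[25,0,0,0,0,0,0],[25,0,0,0,0,0,0]]
  ]
}}

```text
clock: 35.32
position: [463.1, 217.7, 113.0]
orientation: [0.0, 0.707, 0.707, 0.0]
ft_force: [-0.1, 0.2, -2.8]
finger_gap: 0.406
gripper_force: 25.0
```

Call:
{"name": "move_arm", "arguments": {
  "targets": [
    [[25,0,0,-0.4,0,0,0],[25,0,0,0,0,0,0],[25,0,0,0,0,0,0]]
  ]
}}

```text
clock: 35.57
position: [463.1, 217.7, 112.6]
orientation: [0.0, 0.707, 0.707, 0.0]
ft_force: [0.5, 0.5, -1.1]
finger_gap: 0.407
gripper_force: 25.0
```

Call:
{"name": "move_arm", "arguments": {
  "targets": [
    [[25,0,0,-0.2,0,0,0],[25,0,0,0,0,0,0],[25,0,0,0,0,0,0]]
  ]
}}

```text
clock: 35.82
position: [463.2, 217.7, 112.6]
orientation: [0.0, 0.707, 0.707, 0.0]
ft_force: [-0.7, 0.1, 1.3]
finger_gap: 0.403
gripper_force: 25.0
```

Call:
{"name": "move_arm", "arguments": {
  "targets": [
    [[45,0,0,0,0,0,0],[55,0,0,0,0,0,0],[75,0,0,0,0,0,0],[91,0,0,0,0,0,0],[91,0,0,0,0,0,0],[91,0,0,0,0,0,0],[91,0,0,0,0,0,0],[91,0,0,0,0,0,0]]
  ]
}}

```text
clock: 36.48
position: [463.0, 217.6, 112.3]
orientation: [-0.0, 0.707, 0.707, -0.0]
ft_force: [0.8, -0.4, -0.3]
finger_gap: 0.94
gripper_force: 0.0
```

Call:
{"name": "move_arm", "arguments": {
  "targets": [
    [[91,0,0,10,0,0,0],[91,0,0,15,0,0,0],[91,0,0,20,0,0,0],[91,0,0,25,0,0,0],[91,0,0,25,0,0,0],[91,0,0,15,0,0,0],[91,0,0,10,0,0,0],[91,0,0,0,0,0,0]]
  ]
}}

```text
clock: 37.15
position: [464.2, 218.4, 235.0]
orientation: [0.001, 0.707, 0.707, 0.002]
ft_force: [0.3, -0.0, -0.1]
finger_gap: 0.993
gripper_force: 0.0
```

Call:
{"name": "move_arm", "arguments": {
  "targets": [
    [[91,10,-5.3,0,0,0,0],[91,20,-10.7,0,0,0,0],[91,26,-13.9,0,0,0,0],[91,27,-14.4,0,0,0,0],[91,26,-13.9,0,0,0,0],[91,20,-10.7,0,0,0,0],[91,11,-5.9,0,0,0,0],[91,5.2,-2.8,0,0,0,0]]
  ]
}}

```text
clock: 37.82
position: [609.3, 137.6, 230.2]
orientation: [-0.001, 0.708, 0.706, -0.001]
ft_force: [0.4, 0.3, 0.9]
finger_gap: 0.992
gripper_force: 0.0
```

Call:
{"name": "move_arm", "arguments": {
  "targets": [
    [[91,0,0,0,0,0,0],[91,0,0,0,0,0,0],[91,0,0,0,0,0,0],[91,0,0,0,0,0,0]]
  ]
}}

```text
clock: 38.15
position: [607.1, 141.4, 232.5]
orientation: [-0.0, 0.706, 0.708, -0.0]
ft_force: [-0.4, -0.2, 0.7]
finger_gap: 0.991
gripper_force: 0.0
```

```bash
python3 - <<'E'
from h import *
ims={n:robot.camera(n) for n in('scene','side')};print(robot.read_state()['position'])
caps(ims,{'blue':((608,140),111),'yellow':((435,-244),111),'red':((432,12),111),'white':((463,217),111)})
print(dish(ims,'blue',(611,-138)))
E
```

```text
[607.52276377 140.95799138 232.72185634]
cap blue [322, 297] [608.2 140.2 109.7]
cap yellow [369, 180] [ 434.1 -245.5  111.4]
cap red [274, 258] [431.8  12.2 109.4]
cap white [91, 452] [455.  219.8 119.7]
[('scene', [611.1, -137.1], 1374), ('side', [610.9, -137.7], 546)]
```

Call:
{"name": "move_arm", "arguments": {
  "targets": [
    [[91,0,0,-12,0,0,0],[91,0,0,-20,0,0,0],[91,0,0,-25,0,0,0],[91,0,0,-25,0,0,0],[91,0,0,-20,0,0,0],[91,0,0,-12,0,0,0],[91,0,0,-5.5,0,0,0],[91,0,0,0,0,0,0]]
  ]
}}

```text
clock: 38.92
position: [607.2, 140.0, 111.4]
orientation: [-0.001, 0.707, 0.707, -0.001]
ft_force: [-0.6, -0.0, 0.5]
finger_gap: 0.992
gripper_force: 0.0
```

Call:
{"name": "move_arm", "arguments": {
  "targets": [
    [[91,0,0,0,0,0,0],[91,0,0,0,0,0,0],[25,0,0,0,0,0,0],[25,0,0,0,0,0,0],[25,0,0,0,0,0,0],[25,0,0,0,0,0,0],[25,0,0,0,0,0,0],[25,0,0,0,0,0,0]]
  ]
}}

```text
clock: 39.58
position: [608.2, 140.0, 112.9]
orientation: [0.0, 0.707, 0.707, 0.0]
ft_force: [-0.4, -0.1, 1.0]
finger_gap: 0.604
gripper_force: 0.0
```

Call:
{"name": "move_arm", "arguments": {
  "targets": [
    [[25,0,0,0,0,0,0],[25,0,0,0,0,0,0],[25,0,0,0,0,0,0],[25,0,0,0,0,0,0],[25,0,0,0,0,0,0],[25,0,0,0,0,0,0],[25,0,0,0,0,0,0]]
  ]
}}

```text
clock: 40.17
position: [608.1, 140.0, 112.8]
orientation: [-0.0, 0.707, 0.707, -0.0]
ft_force: [0.3, -0.3, 0.7]
finger_gap: 0.405
gripper_force: 25.0
```

Call:
{"name": "move_arm", "arguments": {
  "targets": [
    [[25,0,0,6,0,0,0],[25,0,0,12,0,0,0],[25,0,0,20,0,0,0],[25,0,0,25,0,0,0],[25,0,0,28,0,0,0],[25,0,0,28,0,0,0],[25,0,0,20,0,0,0],[25,0,0,11,0,0,0]]
  ]
}}

```text
clock: 40.83
position: [609.5, 140.8, 267.2]
orientation: [0.001, 0.707, 0.707, 0.002]
ft_force: [-0.2, 0.7, -1.4]
finger_gap: 0.405
gripper_force: 25.0
```

Call:
{"name": "move_arm", "arguments": {
  "targets": [
    [[25,0,-12,0,0,0,0],[25,0.4,-20,0,0,0,0],[25,0.4,-25,0,0,0,0],[25,0.4,-26,0,0,0,0],[25,0.4,-26,0,0,0,0],[25,0.4,-26,0,0,0,0],[25,0.4,-26,0,0,0,0],[25,0.4,-26,0,0,0,0]]
  ]
}}

```text
clock: 41.5
position: [609.5, -49.6, 261.0]
orientation: [-0.001, 0.707, 0.707, -0.001]
ft_force: [1.4, -0.9, -2.0]
finger_gap: 0.406
gripper_force: 25.0
```

Call:
{"name": "move_arm", "arguments": {
  "targets": [
    [[25,0,-26,0,0,0,0],[25,0,-24,0,0,0,0],[25,0,-19,0,0,0,0],[25,0,-13,0,0,0,0],[25,0,-8.4,0,0,0,0],[25,0,0,0,0,0,0],[25,0,0,0,0,0,0],[25,0,0,0,0,0,0]]
  ]
}}

```text
clock: 42.17
position: [611.1, -135.3, 262.7]
orientation: [-0.001, 0.706, 0.708, 0.0]
ft_force: [0.4, 1.2, -2.1]
finger_gap: 0.405
gripper_force: 25.0
```

Call:
{"name": "move_arm", "arguments": {
  "targets": [
    [[25,0,0,0,0,0,0],[25,0,0,0,0,0,0],[25,0,0,0,0,0,0]]
  ]
}}

```text
clock: 42.42
position: [611.2, -136.2, 263.0]
orientation: [-0.0, 0.706, 0.708, 0.0]
ft_force: [0.3, 0.7, -1.9]
finger_gap: 0.407
gripper_force: 25.0
```

Call:
{"name": "move_arm", "arguments": {
  "targets": [
    [[25,0,0,-12,0,0,0],[25,0,0,-22,0,0,0],[25,0,0,-26,0,0,0],[25,0,0,-26,0,0,0],[25,0,0,-24,0,0,0],[25,0,0,-16,0,0,0],[25,0,0,-10,0,0,0],[25,0,0,-5,0,0,0]]
  ]
}}

```text
clock: 43.08
position: [609.7, -137.0, 119.5]
orientation: [-0.001, 0.707, 0.707, -0.001]
ft_force: [-0.4, 0.5, -2.5]
finger_gap: 0.41
gripper_force: 25.0
```

Call:
{"name": "move_arm", "arguments": {
  "targets": [
    [[25,0,0,0,0,0,0],[25,0,0,0,0,0,0],[25,0,0,0,0,0,0],[25,0,0,-2,0,0,0],[25,0,0,-2,0,0,0],[25,0,0,-2,0,0,0],[25,0,0,-1.5,0,0,0],[25,0,0,-0.5,0,0,0]]
  ]
}}

```text
clock: 43.75
position: [610.8, -137.4, 113.6]
orientation: [-0.0, 0.707, 0.707, -0.0]
ft_force: [0.5, 0.1, -1.9]
finger_gap: 0.409
gripper_force: 25.0
```

Call:
{"name": "move_arm", "arguments": {
  "targets": [
    [[25,0,0,-0.4,0,0,0],[25,0,0,0,0,0,0],[25,0,0,-0.4,0,0,0],[25,0,0,0,0,0,0],[25,0,0,0,0,0,0]]
  ]
}}

```text
clock: 44.17
position: [611.0, -137.4, 113.1]
orientation: [0.0, 0.707, 0.707, 0.0]
ft_force: [-0.4, -1.4, -2.3]
finger_gap: 0.403
gripper_force: 25.0
```

Call:
{"name": "move_arm", "arguments": {
  "targets": [
    [[25,0,0,-0.4,0,0,0],[25,0,0,0,0,0,0],[25,0,0,0,0,0,0]]
  ]
}}

```text
clock: 44.42
position: [611.1, -137.4, 112.8]
orientation: [0.0, 0.707, 0.707, 0.0]
ft_force: [0.3, 0.7, -1.5]
finger_gap: 0.405
gripper_force: 25.0
```

Lower a touch more, release, rise, and withdraw toward a clear place.

Call:
{"name": "move_arm", "arguments": {
  "targets": [
    [[25,0,0,-0.3,0,0,0],[25,0,0,0,0,0,0],[25,0,0,0,0,0,0]]
  ]
}}

```text
clock: 44.67
position: [611.2, -137.4, 112.8]
orientation: [0.0, 0.707, 0.707, 0.0]
ft_force: [-1.1, 0.2, 2.7]
finger_gap: 0.405
gripper_force: 25.0
```

Call:
{"name": "move_arm", "arguments": {
  "targets": [
    [[45,0,0,0,0,0,0],[55,0,0,0,0,0,0],[75,0,0,0,0,0,0],[91,0,0,0,0,0,0],[91,0,0,0,0,0,0],[91,0,0,0,0,0,0],[91,0,0,0,0,0,0],[91,0,0,0,0,0,0]]
  ]
}}

```text
clock: 45.33
position: [611.0, -137.4, 112.3]
orientation: [0.0, 0.707, 0.707, 0.0]
ft_force: [0.3, -0.2, 0.8]
finger_gap: 0.938
gripper_force: 0.0
```

Call:
{"name": "move_arm", "arguments": {
  "targets": [
    [[91,0,0,10,0,0,0],[91,0,0,15,0,0,0],[91,0,0,20,0,0,0],[91,0,0,25,0,0,0],[91,0,0,25,0,0,0],[91,0,0,20,0,0,0],[91,0,0,10,0,0,0],[91,0,0,0,0,0,0]]
  ]
}}

```text
clock: 46.0
position: [612.8, -137.5, 240.8]
orientation: [0.002, 0.707, 0.707, 0.001]
ft_force: [0.4, 0.2, 0.1]
finger_gap: 0.994
gripper_force: 0.0
```

Call:
{"name": "move_arm", "arguments": {
  "targets": [
    [[91,0,8,8,0,0,0],[91,0,20,8,0,0,0],[91,0,25,8,0,0,0],[91,0,25,8,0,0,0],[91,0,20,8,0,0,0],[91,0,10,5,0,0,0],[91,0,0,0,0,0,0],[91,0,0,0,0,0,0]]
  ]
}}

```text
clock: 46.67
position: [610.7, -29.5, 281.6]
orientation: [-0.0, 0.707, 0.707, -0.001]
ft_force: [-0.7, -0.4, 0.3]
finger_gap: 0.992
gripper_force: 0.0
```

Call:
{"name": "move_arm", "arguments": {
  "targets": [
    [[91,0,0,0,0,0,0],[91,0,0,0,0,0,0],[91,0,0,0,0,0,0],[91,0,0,0,0,0,0]]
  ]
}}

```text
clock: 47.0
position: [610.8, -30.7, 281.8]
orientation: [-0.0, 0.708, 0.706, -0.0]
ft_force: [0.6, 0.5, 0.4]
finger_gap: 0.991
gripper_force: 0.0
```

```bash
python3 - <<'E'
from h import *
ims={n:robot.camera(n) for n in('scene','side')};print(robot.read_state()['position'])
caps(ims,{'blue':((611,-137),111),'yellow':((435,-244),111),'red':((432,12),111),'white':((463,217),111)})
cv2.imwrite('pics/s4.png',np.vstack([ims['scene'][80:330,100:500],ims['side'][80:330,100:500]])[:,:,::-1])
E
```

```text
[610.92808417 -30.11324441 282.07614091]
cap blue [354, 172] [ 611.1 -137.8  110.3]
cap yellow [369, 180] [ 434.2 -245.3  111.5]
cap red [43, 289] [439.9  10.3 103.5]
cap white [277, 452] [463.4 218.8 112.3]
```

View pics/s4.png

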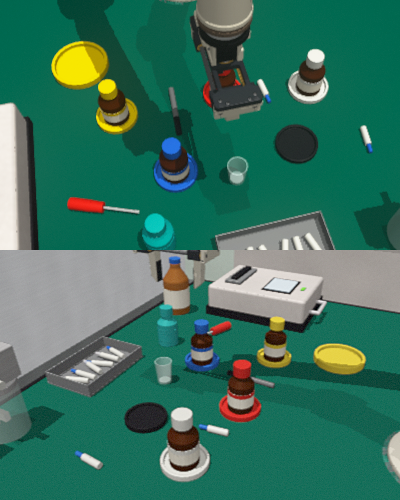

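All four bottles stand upright in their own dishes: blue (173,163), yellow (113,105), red (side view 240,390) and white (310,75). The black dish (297,143) is empty and the beaker (237,170) has not moved. The arm is clear, so I hand in.

```bash
python3 -c "
from cell import robot
print(robot.sign_off())"
```

```text
the job is handed in; nothing more can be done
None
```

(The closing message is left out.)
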